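# Index the loading turret and hold its sprung guard open at the mark

### The arm

A 7-joint arm with a two-finger parallel gripper is mounted at the origin on the work surface. World frame = base frame: x ahead of the robot, y to its left, z up, the work surface at z = 0. Lengths are in mm, angles in rad, forces in N, time in s.
With the tool pointing down it reaches from about 400 to 875 mm from the base axis. Payload 4.4 kg.
Tool frame: the origin (TCP) lies midway between the tips of the shut fingers; the grasp point (between the pads) lies 19 mm behind it (ctrl.pinch_z is the distance from the TCP to the grasp point, in mm); z points along the fingers, y is the line along which they close (so a half turn about z gives the same grasp; the last joint's range is limited). The gripper opens to 85 mm and grips with 20 to 120 N. Pads are 22 mm wide; open, the fingers measure 114 mm over their backs; the gripper's body (76 mm by 85 mm) begins 54 mm behind the grasp point. The pads swing forward as they close: fully open they stand 13 mm farther back than shut.
Start: joints at [1.182, 0.628, 0.038, 1.517, -0.027, 0.996, -0.02], TCP at [206.223, -616.433, 231.313] pointing down, gripper open.
Joint ranges: [-3.06, 3.06], [-0.37, 2.12], [-1.25, 1.32], [0.18, 2.47], [-1.1, 4.24], [0.23, 1.98], [-2.94, 2.94]. Speed limits (rad/s): [2.57, 2.57, 3.14, 3.14, 3.14, 3.14, 3.14].

### API

Orientations are given as [roll, pitch, yaw] about the fixed x, y, z axes, in that order (R = Rz(yaw) Ry(pitch) Rx(roll)).
In Python, from cell import read_state, cams, order, ctrl gives the robot as it stands.
- The arm moves only by the tool move_arm, never from a script. Its argument "targets" is text: rows parted by semicolons, each of 7 numbers parted by spaces: the gripper's target within -1 to 1 (fully open at 1, half-way at 0, shut at -1), then the shift along the tool's x, y, z in cm, then the turn, a rotation vector about the tool's x, y, z in degrees. A call has 1 to 5 rows; each row shifts and turns the commanded pose from where the row before left it, along the tool's axes as they then stand; what a row does not reach is not made up. A row lasts 1/12 s, in which the tool goes at most 41.7 mm and 7.16 degrees, less where a joint would pass 70% of its speed; a pose out of reach is approached as far as the arm can. A call with a gripper value outside its range is refused whole. The fingers move at their own pace and stop on an object; the grip force is fixed at half the most. Time passes only in rows, so rows that do not move let the fingers close. It gives the time, the measured TCP pose, the force, the opening and the grip force at its end, in the units of the state.
- read_state(): the state, without advancing time (a new reading comes with each control period).
- cams.get_image(name): name is "side" or "top"; returns a dict with "color" (384x512x3 uint8, red, green, blue), "fovy" (degrees; the focal length in pixels is half the picture's height over the tangent of half this angle, whatever the lens; pixels are square), "cx", "cy" (the principal point, pixels), "rvec" (rotation vector, rad) and "tvec" (3), from world to camera coordinates, as OpenCV has them. Camera axes: x right, y down, z forward; pixel columns grow to the right and rows downward; lengths in mm; the calibration is good to about 2 mm. A picture is of the moment at which its call begins. There is no depth.
- order.finish_job(): hands the job in; it is judged then, once.
The state is a dict: "clock": time; "qpos": joint angles; "qd": joint speeds; "tau": joint torques, N m; "eef_pos": TCP position; "tool_rot": TCP orientation; "force": force on the tool from outside, world axes, zero at the start; "torque": the same for the moment, N m; "width": finger opening in mm; "gripper_force": force on a finger pad.
Only numpy, scipy, OpenCV 4.12 (cv2) and the standard library are available. Lean on these libraries where they do the work, as an engineer would, in place of code of your own. Each camera call takes 0.05 s, during which the arm holds its last target. There are 200 camera calls.

### The job

Turn the turret of the loading fixture clockwise (seen from above) by one click with the black bar knob in its middle, so that its one empty nest comes to rest under the clear guard. Then draw the guard slide, which has a black crossbar handle, out against its spring until its pointer is level with the fin of the mark rider on the scale, and finish while still holding it there, so that a mate can drop the next plug in. Do not shift the rider or disturb the can, screwdriver and shackle lying around.

Things in the scene. Friction and masses are not known exactly. Their poses are not given: they have to be found in the camera images.
- fixture: Loading fixture bolted to the bench: aluminium plate 180 x 380 x 12 mm, origin on the bench under it. In its frame (z up) the turret axis stands at x = 0, y = +85 mm; the guard is at the other end, drawn out towards -y; the scale bar runs along y at x = +75 mm. Pose differs each time. All but the knob bar and the crossbar handle is lower than 88 mm above the bench.
- turret (a joint): Angle of the turret in rad, growing clockwise seen from above, within stops at -2.4 and +2.4. It has detents every 60 degrees: at 0, +1.047, -1.047 and so on; turning past halfway between two takes up to 0.3 Nm and then it drops into the next. It starts in the detent at 0 and the empty nest lies under the guard in the next one, at +1.047.
- empty_nest (a point): Centre of the mouth of the empty nest, 52 mm above the bench; turns with the turret. The turret is a grey disc of 150 mm diameter with six black round nests of 29 mm diameter at 55 mm radius, five with a brass plug (tops 66 mm above the bench) and this one empty. Under the guard it is at x = 0, y = +30 mm in the fixture frame.
- knob_grip (a point): Centre of the turret's black bar knob, on the turret axis, 105 mm above the bench. The bar is 16 mm thick, 60 mm long and 34 mm high (88 to 122 mm above the bench). This frame turns with the turret: bar length along its y, thickness along its x, and its -y points at the empty nest.
- guard_slide (a joint): How far the guard slide is drawn out, m: 0 shut (its rest), 0.080 the end stop. The spring pulls it shut with about 5 N at 0, growing by 1.2 N per cm; let go, it snaps back. It carries a clear window over the nest, a crossbar handle and a pointer.
- pull_handle (a point): Centre of the black crossbar handle on the guard slide: 70 mm long across the slide (fixture x), 16 mm thick (fixture y), 30 mm high (100 to 130 mm above the bench), on two short stems. This point lies 115 mm above the bench; with the guard shut it is at x = 0, y = -92 mm in the fixture frame. Axes parallel to the fixture's.
- guard: The whole guard slide with window, handle and pointer, one rigid piece; origin on the bench, at the fixture's origin when shut, axes parallel to the fixture's.
- pointer (a point): Tip of the thin pointer on the guard slide, beside the scale; it moves with the guard. Shut, it is at y = -60 mm in the fixture frame. Axes parallel to the fixture's.
- mark_line (a point): Middle of the fin (3 mm thick, upright) on the mark rider, a small steel block on the scale bar. Axes parallel to the fixture's; the pointer is level with it when both have the same fixture y. The rider is set somewhere else each time and stays where it is unless knocked (12 N).
- mark (a joint): Setting of the mark rider, m: the draw of the guard (joint guard_slide) at which the pointer is level with the fin.
- spray_can: Spray can, 54 mm diameter, 170 mm tall, standing on the bench beyond the turret end of the fixture; leave alone. Origin at its foot.
- screwdriver: Screwdriver 170 mm long lying on the bench on the far side of the fixture; leave alone. Origin under its middle.
- shackle: Galvanised shackle about 65 x 60 mm, 12 mm high, lying on the bench on the far side of the fixture; leave alone. Origin on the bench near its middle.

How it is judged (in metres and radians):
On the way:
1. the turret rests in the next detent, empty nest under the guard, while the guard is still shut (value of joint turret between 0.947 and 1.147 rad and velocity of joint turret between -0.1 and 0.1 rad/s and value of joint guard_slide below 0.01 m), for 0.2 s.
At the end, for the whole second after the job is handed in: The guard's pointer is within 5 mm of the mark rider's fin along the slide, at rest, the fingers pressing on the guard slide with more than 2 N and still holding it; the turret stands within 0.1 rad of its new detent (joint +1.047) (y of pointer in the frame of mark_line between -0.005 and 0.005 m and velocity of joint guard_slide between -0.02 and 0.02 m/s and value of joint turret between 0.947 and 1.147 rad and contact force between the fingers and guard above 2 N); the arm keeps its last pose, push and grip.
It fails at once if the mark rider is shifted along the scale by more than 4 mm (distance of mark_line from where it was at the start of the episode above 0.004 m).
It fails at once if the spray can is moved by more than 20 mm (distance of spray_can from where it was at the start of the episode above 0.02 m).
It fails at once if the screwdriver is moved by more than 20 mm (distance of screwdriver from where it was at the start of the episode above 0.02 m).
It fails at once if the shackle is moved by more than 20 mm (distance of shackle from where it was at the start of the episode above 0.02 m).
It also fails if it takes over 45 s, if anything falls off the work surface, if the arm or the gripper's body presses on something with over 40 N, if the wrist force passes 120 N, or if a joint passes its speed limit or range.

## Working session

There is one attempt and no reset: what is moved stays moved. The work goes in short steps, Python scripts to look and compute and a tool call to move; the robot and the scene stay as the last step left them, time stands still between calls to the robot, and variables do not carry over. Pictures are saved under pics/ and viewed, at most 10 in all, crops included, and the job is handed in when it is done.

Besides the shell and the picture viewer there is one more tool, called after ">>>" by a JSON object that holds its "name" and its "arguments". move_arm: Moves the arm, as the interface text tells. Its arguments: {"type":"object","properties":{"targets":{"type":"string"}},"required":["targets"]}

```bash
mkdir -p pics; cat > h.py <<'E'
import numpy as np, cv2
from cell import read_state, cams, order, ctrl
def grab(n,fn=None):
    d=cams.get_image(n)
    if fn: cv2.imwrite('pics/'+fn,d['color'][:,:,::-1])
    return d
def K(d):
    f=d['color'].shape[0]/2/np.tan(np.radians(d['fovy'])/2)
    return np.array([[f,0,d['cx']],[0,f,d['cy']],[0,0,1]])
def ray(d,uv,z):
    R=cv2.Rodrigues(np.array(d['rvec'],float))[0];t=np.array(d['tvec'],float).ravel()
    c=-R.T@t; v=R.T@np.linalg.inv(K(d))@np.array([uv[0],uv[1],1.])
    return c+v*(z-c[2])/v[2]
def proj(d,p):
    return cv2.projectPoints(np.array(p,float).reshape(-1,3),np.array(d['rvec'],float),np.array(d['tvec'],float),K(d),None)[0].reshape(-1,2)
E
python3 - <<'E'
from h import *
for n in('side','top'):
    d=grab(n,n+'0.png'); R=cv2.Rodrigues(np.array(d['rvec'],float))[0]
    print(n,d['fovy'],-R.T@np.array(d['tvec'],float).ravel(),R[2],d['cx'],d['cy'])
s=read_state();print(s['eef_pos'],s['tool_rot'],s['width'],s['clock'])
E
```

```text
side 53.44411186157958 [410.5602811  520.87845121 634.36745486] [ 0.30032144 -0.59926579 -0.74208325] 250.68040454144358 198.72098221173243
top 45.997279779303504 [ 567.38898492   81.46928578 1082.91929705] [ 0.05429066 -0.01875064 -0.99834911] 265.95945916068877 192.7385393685283
[ 206.03653275 -615.90367132  230.4945682 ] [-3.13993594e+00  5.97374636e-05  3.22817278e-01] 85.83811829047997 0.1
```

View pics/top0.png

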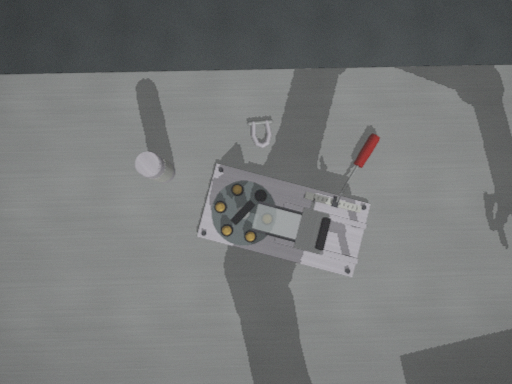

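View pics/side0.png

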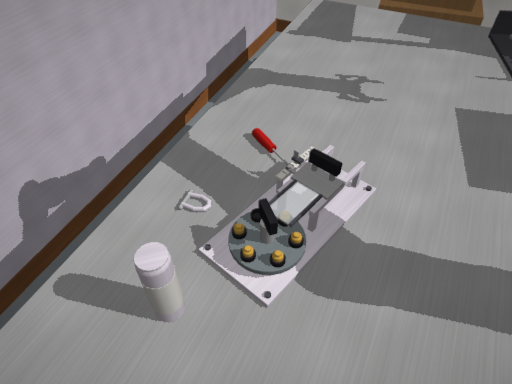

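The top view shows the knob at about (243,212), the handle at (323,234), the empty nest at (260,195), the rider near (335,202), and the plate screws at (221,170), (204,232), (364,207) and (347,270). The can, shackle and screwdriver are clear of the fixture.

```bash
python3 - <<'E'
from h import *
d=grab('top'); im=d['color']
m=(im.max(2)<38).astype(np.uint8)
n,l,s,c=cv2.connectedComponentsWithStats(m)
for i in range(1,n):
    if s[i,4]>5 and 190<c[i][0]<380 and 150<c[i][1]<290: 
        p=np.argwhere(l==i)[:,::-1].astype(np.float32); r=cv2.minAreaRect(p); print(s[i,4],c[i].round(1),np.round(r[1],1),round(r[2],1))
# fixture pose from 4 screws at z=12
sc=[(221,170),(204,232),(364,207),(347,270)]
w=np.array([ray(d,u,14) for u in sc]); print(w.round(0), 'centre',w.mean(0).round(1))
for n,u,z in(('knob',(243,212),122),('handle',(323,234),130),('nest',(260.5,195.5),52),('rider',(335,202),45)): print(n,ray(d,u,z).round(1))
ax=(w[2]-w[0]+w[3]-w[1]); print('-y dir',np.degrees(np.arctan2(ax[1],ax[0])))
y0,x0=150,190
cv2.imwrite('pics/crop1.png',cv2.resize(im[y0:285,x0:380,::-1],None,fx=4,fy=4,interpolation=cv2.INTER_CUBIC))
E
```

```text
[[ 682.  167.   14.]
 [ 537.  209.   14.]
 [ 586. -170.   14.]
 [ 439. -125.   14.]] centre [560.9  20.2  14. ]
knob [579.9 113.1 122. ]
handle [529.5 -54.3 130. ]
nest [617.4  74.7  52. ]
rider [598.7 -96.4  45. ]
-y dir -106.07204416805546
```

View pics/crop1.png

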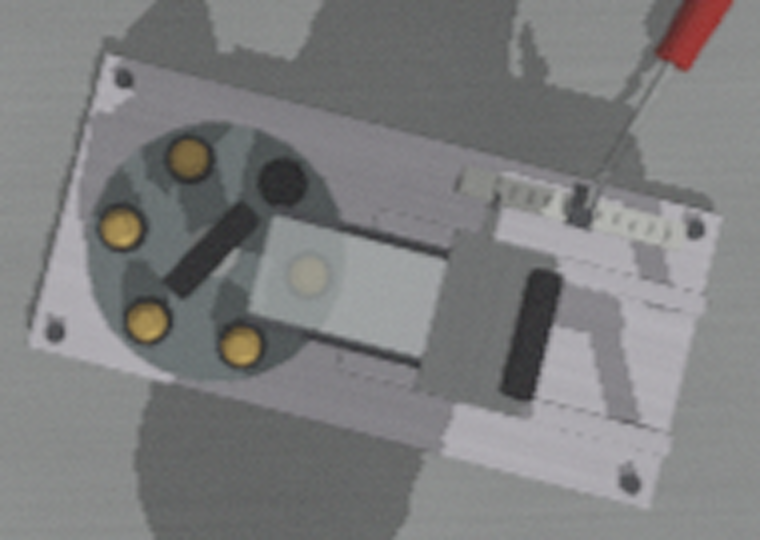

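The crop shows the bar centre at (211,249), the empty nest at (282,182), the handle at (531,334) and the rider fin at (579,205). Knob–handle distance (175 mm) and nest radius (54 mm) match the given sizes. Next I'll cross-check with the side view and plan the transit rows.

```bash
cat >> h.py <<'E'
def plan(n,p,yaw,g=1.0,start=None):
    """rows for a tool-down move in n equal steps to TCP p (mm) and yaw (deg)"""
    s=read_state(); p0,y0=start if start else (s['eef_pos'],np.degrees(s['tool_rot'][2]))
    dp=(np.array(p)-p0)/n; dy=(yaw-y0)/n; out=[]
    for i in range(n):
        a=np.radians(y0+i*dy); c,si=np.cos(a),np.sin(a)
        out.append(f"{g:g} {(c*dp[0]+si*dp[1])/10:.2f} {(si*dp[0]-c*dp[1])/10:.2f} {-dp[2]/10:.2f} 0 0 {-dy:.2f}")
    for i in range(0,n,5): print('; '.join(out[i:i+5]))
O=np.array([555.7,32.7,0]);TH=np.radians(-16.5)
def F(x,y,z): c,s=np.cos(TH),np.sin(TH); return O+[c*x-s*y,s*x+c*y,z]
def toF(p): c,s=np.cos(TH),np.sin(TH); q=np.array(p)-O; return np.array([c*q[0]+s*q[1],-s*q[0]+c*q[1],q[2]])
E
python3 - <<'E'
from h import *
d=grab('side'); im=d['color']
print(proj(d,[F(0,85,122),F(0,-92,130),F(75,-111.6,45)]).round(1))
m=(im.max(2)<30).astype(np.uint8)
n,l,s,c=cv2.connectedComponentsWithStats(m)
for i in range(1,n):
    if s[i,4]>15 and 230<c[i][0]<350 and 140<c[i][1]<250: print(s[i],c[i].round(1))
print(proj(d,[F(0,85,105),F(0,-92,115)]).round(1))
plan(25,F(0,85,180),133.5)
cv2.imwrite('pics/crop2.png',cv2.resize(im[140:240,240:380,::-1],None,fx=5,fy=5,interpolation=cv2.INTER_CUBIC))
E
```

```text
[[268.3 208.2]
 [326.5 155. ]
 [298.9 164.4]]
[309 150  33  26 443] [325.  162.3]
[252 203  25  32 293] [263.7 219.6]
[278 220   9   6  24] [281.4 223.1]
[233 232  13   7  50] [239.  235.6]
[289 240  14   8  45] [294.7 244.7]
[[268.1 214.4]
 [325.5 160.6]]
1 2.34 -2.30 0.20 0 0 -4.60; 1 2.52 -2.10 0.20 0 0 -4.60; 1 2.68 -1.89 0.20 0 0 -4.60; 1 2.82 -1.67 0.20 0 0 -4.60; 1 2.95 -1.44 0.20 0 0 -4.60
1 3.06 -1.20 0.20 0 0 -4.60; 1 3.14 -0.95 0.20 0 0 -4.60; 1 3.21 -0.69 0.20 0 0 -4.60; 1 3.25 -0.43 0.20 0 0 -4.60; 1 3.28 -0.17 0.20 0 0 -4.60
1 3.28 0.09 0.20 0 0 -4.60; 1 3.26 0.35 0.20 0 0 -4.60; 1 3.22 0.61 0.20 0 0 -4.60; 1 3.16 0.87 0.20 0 0 -4.60; 1 3.08 1.12 0.20 0 0 -4.60
1 2.98 1.37 0.20 0 0 -4.60; 1 2.86 1.60 0.20 0 0 -4.60; 1 2.73 1.83 0.20 0 0 -4.60; 1 2.57 2.04 0.20 0 0 -4.60; 1 2.40 2.24 0.20 0 0 -4.60
1 2.21 2.42 0.20 0 0 -4.60; 1 2.01 2.59 0.20 0 0 -4.60; 1 1.80 2.75 0.20 0 0 -4.60; 1 1.57 2.88 0.20 0 0 -4.60; 1 1.33 3.00 0.20 0 0 -4.60
```

View pics/crop2.png

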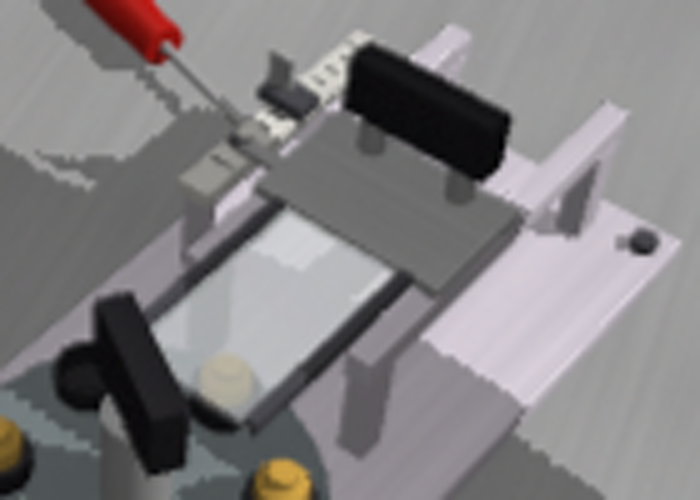

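The side view confirms the knob, near (268,216), and the handle, at (325,162). The rider fin is near (296,155).

>>> {"name": "move_arm", "arguments": {"targets": "1 2.34 -2.3 0.2 0 0 -4.6; 1 2.52 -2.1 0.2 0 0 -4.6; 1 2.68 -1.89 0.2 0 0 -4.6; 1 2.82 -1.67 0.2 0 0 -4.6; 1 2.95 -1.44 0.2 0 0 -4.6"}}

```text
clock: 0.62
eef_pos: [281.3, -468.9, 221.2]
tool_rot: [-3.142, -0.0, 0.728]
force: [1.2, 1.0, 0.2]
width: 85.3
gripper_force: 0.0
```

>>> {"name": "move_arm", "arguments": {"targets": "1 3.06 -1.2 0.2 0 0 -4.6; 1 3.14 -0.95 0.2 0 0 -4.6; 1 3.21 -0.69 0.2 0 0 -4.6; 1 3.25 -0.43 0.2 0 0 -4.6; 1 3.28 -0.17 0.2 0 0 -4.6"}}

```text
clock: 1.03
eef_pos: [356.1, -322.9, 211.3]
tool_rot: [3.141, 0.0, 1.129]
force: [0.6, -0.1, -0.2]
width: 85.5
gripper_force: 0.0
```

>>> {"name": "move_arm", "arguments": {"targets": "1 3.28 0.09 0.2 0 0 -4.6; 1 3.26 0.35 0.2 0 0 -4.6; 1 3.22 0.61 0.2 0 0 -4.6; 1 3.16 0.87 0.2 0 0 -4.6; 1 3.08 1.12 0.2 0 0 -4.6"}}

```text
clock: 1.45
eef_pos: [430.8, -177.0, 201.3]
tool_rot: [3.141, 0.0, 1.531]
force: [0.9, -0.3, 0.8]
width: 85.5
gripper_force: 0.0
```

>>> {"name": "move_arm", "arguments": {"targets": "1 2.98 1.37 0.2 0 0 -4.6; 1 2.86 1.6 0.2 0 0 -4.6; 1 2.73 1.83 0.2 0 0 -4.6; 1 2.57 2.04 0.2 0 0 -4.6; 1 2.4 2.24 0.2 0 0 -4.6"}}

```text
clock: 1.87
eef_pos: [505.7, -30.9, 191.3]
tool_rot: [3.142, 0.0, 1.932]
force: [0.4, 1.1, 0.4]
width: 85.6
gripper_force: 0.0
```

>>> {"name": "move_arm", "arguments": {"targets": "1 2.21 2.42 0.2 0 0 -4.6; 1 2.01 2.59 0.2 0 0 -4.6; 1 1.8 2.75 0.2 0 0 -4.6; 1 1.57 2.88 0.2 0 0 -4.6; 1 1.33 3.0 0.2 0 0 -4.6"}}

```text
clock: 2.28
eef_pos: [580.5, 114.9, 181.1]
tool_rot: [-3.141, 0.0, 2.334]
force: [0.7, -0.0, 0.8]
width: 85.0
gripper_force: 0.0
```

>>> {"name": "move_arm", "arguments": {"targets": "1 0 0 0 0 0 0; 1 0 0 0 0 0 0"}}

```text
clock: 2.45
eef_pos: [580.0, 116.0, 180.9]
tool_rot: [3.141, -0.001, 2.333]
force: [-0.2, -0.8, -0.3]
width: 85.4
gripper_force: 0.0
```

>>> {"name": "move_arm", "arguments": {"targets": "1 -0.14 -0.14 2.9 0 0 0; 1 0 0 2.9 0 0 0; 1 0 0 2.8 0 0 0; 1 0 0 0 0 0 0; -1 0 0 0 0 0 0"}}

```text
clock: 2.87
eef_pos: [578.6, 109.9, 94.5]
tool_rot: [-3.138, -0.001, 2.328]
force: [0.9, -0.0, -0.2]
width: 75.4
gripper_force: 0.0
```

>>> {"name": "move_arm", "arguments": {"targets": "-1 0 0 0 0 0 0; -1 0 0 0 0 0 0; -1 0 0 0 0 0 0; -1 0 0 0 0 0 0; -1 0 0 0 0 0 0"}}

```text
clock: 3.28
eef_pos: [583.0, 113.7, 97.1]
tool_rot: [3.134, 0.002, 2.33]
force: [3.4, 3.3, -2.2]
width: 15.2
gripper_force: 58.5
```

>>> {"name": "move_arm", "arguments": {"targets": "-1 0 0 0 0 0 0; -1 0 0 0 0 0 0; -1 0 0 0 0 0 0"}}

```text
clock: 3.53
eef_pos: [583.1, 113.7, 97.1]
tool_rot: [3.134, 0.002, 2.33]
force: [4.5, 2.2, 2.1]
width: 14.6
gripper_force: 59.1
```

>>> {"name": "move_arm", "arguments": {"targets": "-1 0 0 0 0 0 6; -1 0 0 0 0 0 6; -1 0 0 0 0 0 6; -1 0 0 0 0 0 6; -1 0 0 0 0 0 6"}}

```text
clock: 3.95
eef_pos: [580.6, 112.4, 97.1]
tool_rot: [3.139, -0.0, 1.802]
force: [-3.2, -0.3, 9.1]
width: 15.1
gripper_force: 60.0
```

>>> {"name": "move_arm", "arguments": {"targets": "-1 0 0 0 0 0 6; -1 0 0 0 0 0 6; -1 0 0 0 0 0 6; -1 0 0 0 0 0 6; -1 0 0 0 0 0 6"}}

```text
clock: 4.37
eef_pos: [577.9, 112.4, 97.1]
tool_rot: [-3.139, 0.001, 1.279]
force: [-9.4, 1.0, 13.8]
width: 15.0
gripper_force: 60.7
```

>>> {"name": "move_arm", "arguments": {"targets": "-1 0 0 0 0 0 0; -1 0 0 0 0 0 0; -1 0 0 0 0 0 0"}}

```text
clock: 4.62
eef_pos: [577.9, 112.4, 97.1]
tool_rot: [-3.139, 0.001, 1.284]
force: [-8.3, 0.1, 14.1]
width: 14.9
gripper_force: 60.7
```

>>> {"name": "move_arm", "arguments": {"targets": "1 0 0 0 0 0 0; 1 0 0 0 0 0 0; 1 0 0 0 0 0 0; 1 0 0 0 0 0 0; 1 0 0 0 0 0 0"}}

```text
clock: 5.03
eef_pos: [580.1, 111.6, 95.2]
tool_rot: [3.141, -0.0, 1.283]
force: [-0.4, -0.1, -0.6]
width: 74.5
gripper_force: 0.0
```

>>> {"name": "move_arm", "arguments": {"targets": "1 0 0 -3 0 0 0; 1 0 0 -3 0 0 0; 1 0 0 -3 0 0 0; 1 0 0 0 0 0 0; 1 0 0 0 0 0 0"}}

```text
clock: 5.45
eef_pos: [581.3, 111.9, 187.1]
tool_rot: [3.138, -0.002, 1.282]
force: [0.4, -0.7, -0.1]
width: 85.7
gripper_force: 0.0
```

```bash
python3 - <<'E'
from h import *
plan(15,F(0,-92,190),163.5)
im=grab('top')['color']; im2=grab('side')['color']
a=cv2.resize(im[150:285,190:380],(570,405)); b=cv2.resize(im2[140:275,190:380],(570,405))
cv2.imwrite('pics/t2.png',im[150:285,190:380,::-1].repeat(4,0).repeat(4,1)); cv2.imwrite('pics/s2.png',b[:,:,::-1])
E
```

```text
1 -1.17 -0.01 -0.02 0 0 -6.00; 1 -1.16 -0.14 -0.02 0 0 -6.00; 1 -1.14 -0.26 -0.02 0 0 -6.00; 1 -1.11 -0.37 -0.02 0 0 -6.00; 1 -1.06 -0.49 -0.02 0 0 -6.00
1 -1.00 -0.60 -0.02 0 0 -6.00; 1 -0.94 -0.70 -0.02 0 0 -6.00; 1 -0.86 -0.79 -0.02 0 0 -6.00; 1 -0.77 -0.88 -0.02 0 0 -6.00; 1 -0.68 -0.95 -0.02 0 0 -6.00
1 -0.57 -1.02 -0.02 0 0 -6.00; 1 -0.46 -1.07 -0.02 0 0 -6.00; 1 -0.35 -1.11 -0.02 0 0 -6.00; 1 -0.23 -1.15 -0.02 0 0 -6.00; 1 -0.11 -1.16 -0.02 0 0 -6.00
```

View pics/s2.png

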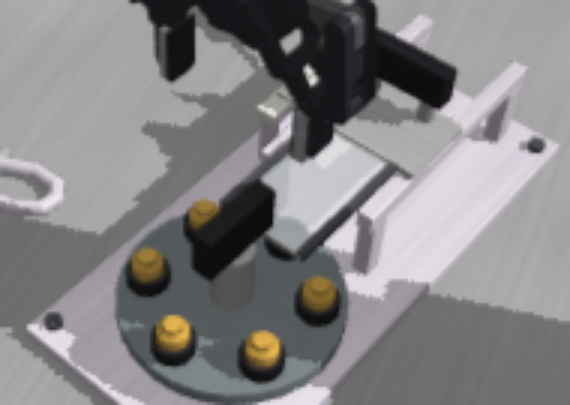

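The crop shows the knob turned, five plugs around the disc, and the black empty nest under the window at (280,245). Now I'll go to the handle.

>>> {"name": "move_arm", "arguments": {"targets": "1 -1.17 0 0 0 0 -6; 1 -1.16 -0.14 0 0 0 -6; 1 -1.14 -0.26 0 0 0 -6; 1 -1.11 -0.37 0 0 0 -6; 1 -1.06 -0.49 0 0 0 -6"}}

```text
clock: 5.97
eef_pos: [561.4, 55.1, 183.6]
tool_rot: [-3.138, -0.0, 1.812]
force: [0.4, -0.3, -0.7]
width: 85.7
gripper_force: 0.0
```

>>> {"name": "move_arm", "arguments": {"targets": "1 -1.0 -0.6 0 0 0 -6; 1 -0.94 -0.7 0 0 0 -6; 1 -0.86 -0.79 0 0 0 -6; 1 -0.77 -0.88 0 0 0 -6; 1 -0.68 -0.95 0 0 0 -6"}}

```text
clock: 6.38
eef_pos: [544.1, -0.6, 183.6]
tool_rot: [-3.139, -0.003, 2.335]
force: [-0.1, 0.2, -0.1]
width: 85.2
gripper_force: 0.0
```

>>> {"name": "move_arm", "arguments": {"targets": "1 -0.57 -1.02 0 0 0 -6; 1 -0.46 -1.07 0 0 0 -6; 1 -0.35 -1.11 0 0 0 -6; 1 -0.23 -1.15 0 0 0 -6; 1 -0.11 -1.16 0 0 0 -6"}}

```text
clock: 6.8
eef_pos: [526.9, -56.3, 183.7]
tool_rot: [-3.142, -0.003, 2.859]
force: [0.6, -0.9, -0.2]
width: 85.2
gripper_force: 0.0
```

>>> {"name": "move_arm", "arguments": {"targets": "1 0 0 0 0 0 0; 1 0 0 0 0 0 0; 1 0 0 0 0 0 0"}}

```text
clock: 7.05
eef_pos: [528.0, -54.9, 184.7]
tool_rot: [3.141, -0.001, 2.851]
force: [0.5, 0.2, -0.0]
width: 85.4
gripper_force: 0.0
```

```bash
python3 - <<'E'
from h import *
s=read_state();print(s['eef_pos'],np.degrees(s['tool_rot'][2]),toF(s['eef_pos']),s['qpos'])
plan(3,F(0,-92,99),163.5)
d=grab('top','t3.png')
E
```

```text
[528.01260691 -54.9168996  184.65213869] 163.37445825204333 [ -1.66267496 -91.87245694 184.65213869] [ 0.47653846  0.59078494 -0.6433623   1.8871134   0.47236131  0.82086845
  0.86479246]
1 -0.06 -0.00 2.86 0 0 -0.04; 1 -0.06 -0.00 2.86 0 0 -0.04; 1 -0.06 -0.00 2.86 0 0 -0.04
```

>>> {"name": "move_arm", "arguments": {"targets": "1 -0.1 0 2.8 0 0 0; 1 -0.1 0 2.8 0 0 0; 1 0 0 2.8 0 0 0; 1 0 0 0 0 0 0; -1 0 0 0 0 0 0"}}

```text
clock: 7.52
eef_pos: [529.4, -55.2, 100.6]
tool_rot: [-3.141, -0.003, 2.854]
force: [-0.2, 0.4, -0.6]
width: 75.4
gripper_force: 0.0
```

>>> {"name": "move_arm", "arguments": {"targets": "-1 0 0 0 0 0 0; -1 0 0 0 0 0 0; -1 0 0 0 0 0 0; -1 0 0 0 0 0 0; -1 0 0 0 0 0 0"}}

```text
clock: 7.93
eef_pos: [531.4, -55.0, 102.7]
tool_rot: [3.139, 0.003, 2.854]
force: [0.3, 4.8, 2.9]
width: 15.0
gripper_force: 58.4
```

>>> {"name": "move_arm", "arguments": {"targets": "-1 0 0 0 0 0 0; -1 0 0 0 0 0 0; -1 0 0 0 0 0 0"}}

```text
clock: 8.18
eef_pos: [531.6, -54.1, 102.7]
tool_rot: [3.138, 0.003, 2.855]
force: [-0.6, 4.0, 6.9]
width: 15.0
gripper_force: 59.0
```

```bash
python3 - <<'E'
from h import *
s=read_state();print(toF(s['eef_pos']))
ds=grab('side'); dt=grab('top')
a=ds['color'][130:205,260:360]; b=dt['color'][170:245,290:390]
cv2.imwrite('pics/st4.png',np.hstack([cv2.resize(i[:,:,::-1],(400,300),interpolation=cv2.INTER_CUBIC) for i in(a,b)]))
E
```

```text
[  1.60149531 -90.0939153  102.69448342]
```

View pics/st4.png

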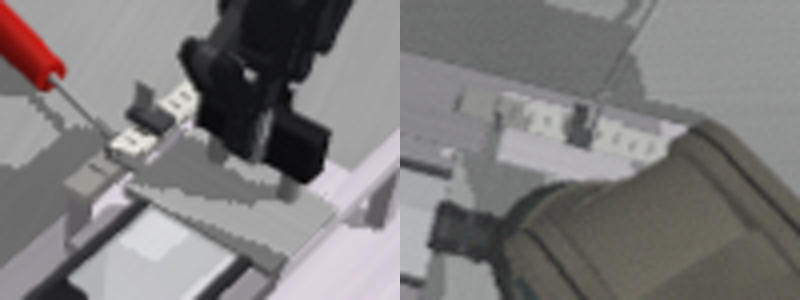

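The side panel shows the handle held and the rider fin near (147,92), which is pixel (297,153). The top panel shows the fin near (582,115), which is pixel (335,199). I'll draw 40 mm first.

>>> {"name": "move_arm", "arguments": {"targets": "-1 0 -0.8 0 0 0 0; -1 0 -0.8 0 0 0 0; -1 0 -0.8 0 0 0 0; -1 0 -0.8 0 0 0 0; -1 0 -0.8 0 0 0 0"}}

```text
clock: 8.7
eef_pos: [521.1, -90.6, 102.7]
tool_rot: [3.135, 0.004, 2.857]
force: [2.5, 10.1, 4.5]
width: 15.3
gripper_force: 59.8
```

>>> {"name": "move_arm", "arguments": {"targets": "-1 0 0 0 0 0 0; -1 0 0 0 0 0 0; -1 0 0 0 0 0 0"}}

```text
clock: 8.95
eef_pos: [521.1, -90.7, 102.7]
tool_rot: [3.135, 0.004, 2.856]
force: [1.8, 8.4, 5.8]
width: 15.2
gripper_force: 59.9
```

```bash
python3 - <<'E'
from h import *
s=read_state();print(toF(s['eef_pos']))
ds=grab('side'); dt=grab('top')
a=ds['color'][135:195,265:325]; b=dt['color'][180:225,300:345]
cv2.imwrite('pics/st5.png',np.hstack([cv2.resize(i[:,:,::-1],(400,400),interpolation=cv2.INTER_CUBIC) for i in(a,b)]))
E
```

```text
[   1.89717175 -128.14139188  102.70206954]
```

View pics/st5.png

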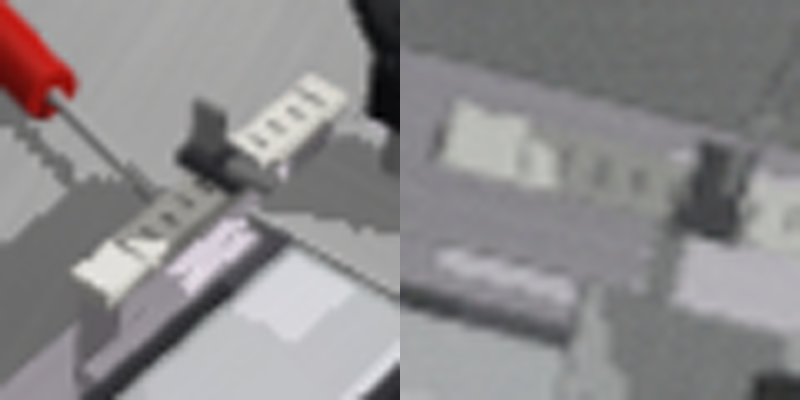

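The side panel shows the fin top at (207,100), which is pixel (296,150), and a grey sliver by the rider that may be the pointer. In the top panel the rider is at (712,195), which is pixel (335,202). I'll triangulate and predict where the pointer falls.

```bash
python3 - <<'E'
from h import *
s=grab('side');t=grab('top')
def P(d):
    return K(d)@np.hstack([cv2.Rodrigues(np.array(d['rvec'],float))[0],np.array(d['tvec'],float).reshape(3,1)])
def tri(a,b):
    X=cv2.triangulatePoints(P(s),P(t),np.array(a,float),np.array(b,float)).ravel();X=X[:3]/X[3]
    return toF(X).round(1),proj(s,X).round(1),proj(t,X).round(1)
print('fin top',tri((296,150.5),(336,196.8))); print('block',tri((297,160.5),(335,203)))
for z in(45,55,62,70): print(z,'fin top/side by plane',toF(ray(s,(296,150.5),z)).round(1),toF(ray(t,(335.5,198),z)).round(1),'sliver',toF(ray(s,(304,161.3),z)).round(1))
# scale bar ends
print('scale near end side', [toF(ray(s,(265+75/6.67,135+268/6.67),z)).round(1) for z in(40,50)],'top',[toF(ray(t,(300+45/8.89,180+130/8.89),z)).round(1) for z in(40,50)])
for y in(-98,-108): print(y,proj(s,[F(x,y,z) for x in(55,65) for z in(45,55)]).round(1).tolist(),proj(t,[F(x,y,50) for x in (55,65,75)]).round(1).tolist())
h=[s['color'][125:185,270:330],t['color'][185:220,315:350]]
cv2.imwrite('pics/st6.png',np.hstack([cv2.resize(i[:,:,::-1],(400,400),interpolation=cv2.INTER_LANCZOS4) for i in h]))
E
```

```text
fin top (array([  85.3, -105.6,   84.4]), array([[295. , 150.4]]), array([[336.2, 197.5]]))
block (array([  76.4, -109.1,   57.5]), array([[298.2, 160.6]]), array([[334.7, 202.2]]))
45 fin top/side by plane [ 109.3 -145.1   45. ] [  87.2 -110.3   45. ] sliver [  72.7 -127.5   45. ]
55 fin top/side by plane [ 102.7 -135.4   55. ] [  86.3 -108.8   55. ] sliver [  66.7 -118.1   55. ]
62 fin top/side by plane [  98.1 -128.6   62. ] [  85.7 -107.7   62. ] sliver [  62.6 -111.5   62. ]
70 fin top/side by plane [  92.9 -120.9   70. ] [  85.  -106.5   70. ] sliver [  57.8 -104.    70. ]
scale near end side [array([ 94.2, -54.9,  40. ]), array([ 87.9, -46.8,  50. ])] top [array([ 76.7, -41. ,  40. ]), array([ 76. , -40.1,  50. ])]
-98 [[302.4, 171.6], [302.8, 168.3], [298.8, 169.5], [299.1, 166.3]] [[327.1, 210.1], [328.2, 205.8], [329.3, 201.6]]
-108 [[305.1, 169.3], [305.5, 166.0], [301.5, 167.2], [301.9, 164.0]] [[331.3, 211.2], [332.4, 207.0], [333.5, 202.8]]
```

The fin is at fixture y of about -106 and z of about 80. The sliver, at z of about 76, fits the pointer at y of about -98. So about 9 mm is left to draw.

>>> {"name": "move_arm", "arguments": {"targets": "-1 0 -0.3 0 0 0 0; -1 0 -0.3 0 0 0 0; -1 0 -0.3 0 0 0 0; -1 0 0 0 0 0 0; -1 0 0 0 0 0 0"}}

```text
clock: 9.57
eef_pos: [518.8, -98.9, 102.7]
tool_rot: [3.135, 0.004, 2.857]
force: [3.1, 9.3, 3.8]
width: 15.3
gripper_force: 59.9
```

```bash
python3 - <<'E'
from h import *
st=read_state();print(toF(st['eef_pos']),st['force'],st['width'])
s=grab('side');t=grab('top')
h=[s['color'][140:175,280:315],t['color'][188:218,320:350]]
cv2.imwrite('pics/st7.png',np.hstack([cv2.resize(i[:,:,::-1],(400,400),interpolation=cv2.INTER_CUBIC) for i in h]))
# fixture x direction in the side view at z=78: images of lines y=const
for y in(-104,-107,-110): print(y,proj(s,[F(55,y,77),F(65,y,77),F(75,y,77),F(85,y,77)]).round(1).tolist(), proj(t,[F(55,y,77),F(75,y,77)]).round(1).tolist())
E
```

```text
[   1.96507486 -136.64269842  102.72127475] [3.08229376 9.28737443 3.80862413] 15.32043881303348
-104 [[305.3, 159.5], [301.6, 157.4], [298.0, 155.4], [294.4, 153.4]] [[331.6, 210.6], [333.8, 201.9]]
-107 [[306.2, 158.8], [302.5, 156.7], [298.8, 154.7], [295.2, 152.7]] [[332.9, 210.9], [335.1, 202.2]]
-110 [[307.0, 158.1], [303.3, 156.1], [299.7, 154.0], [296.0, 152.1]] [[334.2, 211.3], [336.4, 202.6]]
```

View pics/st7.png

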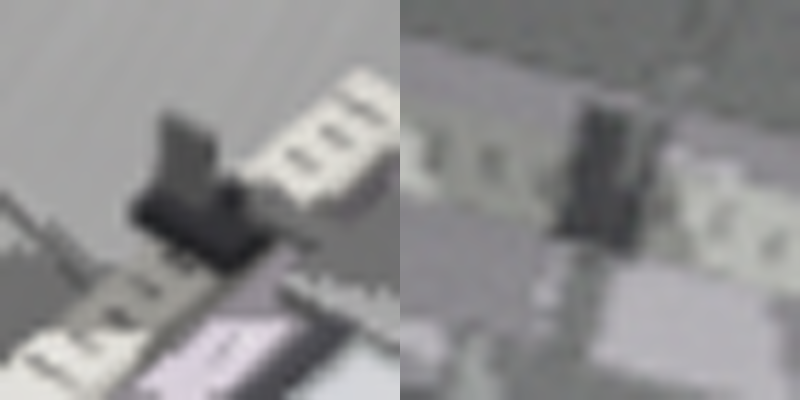

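The side panel shows the pointer sliver at (245–310, 200–235), in line with the fin at (190,150). In the top panel the pointer strip at (578,290) lines up with the rider at (605,175). I'll check this with intensity profiles.

```bash
python3 - <<'E'
from h import *
t=np.mean([grab('top')['color'].mean(2) for _ in range(4)],0); d=grab('top')
for x in(50,55,60,64,68,72,76,80,84):
    ys=np.arange(-120,-95,1.5); uv=proj(d,[F(x,y,77) for y in ys]).astype(np.float32)
    print(x,cv2.remap(t.astype(np.float32),uv[:,0].copy(),uv[:,1].copy(),cv2.INTER_LINEAR).ravel().round().astype(int))
print(ys)
E
```

```text
50 [182 180 178 180 180 170 152 132 120 120 124 133 141 142 139 139 140]
55 [180 180 180 180 179 167 148 127 123 120 117 132 148 160 148 138 139]
60 [181 180 179 180 178 170 151 134 120 119 125 138 150 148 139 138 138]
64 [177 176 175 173 160 147 130 115 102  98 104 119 131 137 135 135 137]
68 [142 145 142 134 107  85  74  73  74  72  70  69  70  86 111 131 136]
72 [143 138 132 118 102  78  70  70  71  70  70  71  75  86 104 117 125]
76 [161 132 115 109 105  91  74  76  76  73  71  69  67  84 101 114 123]
80 [168 156 141 130 112  89  96 101  94  81  72  71  72  81 105 127 141]
84 [161 160 160 155 133 113 101 105  96  79  73  71  70  88 109 130 136]
[-120.  -118.5 -117.  -115.5 -114.  -112.5 -111.  -109.5 -108.  -106.5
 -105.  -103.5 -102.  -100.5  -99.   -97.5  -96. ]
```

The pointer reads y of about -106.5, while the fin and block read about -108.5. So I'll draw 2 mm more.

>>> {"name": "move_arm", "arguments": {"targets": "-1 0 -0.2 0 0 0 0; -1 0 0 0 0 0 0; -1 0 0 0 0 0 0; -1 0 0 0 0 0 0; -1 0 0 0 0 0 0"}}

```text
clock: 10.33
eef_pos: [518.3, -100.5, 102.7]
tool_rot: [3.135, 0.004, 2.857]
force: [2.4, 10.5, 4.3]
width: 15.0
gripper_force: 59.9
```

```bash
python3 - <<'E'
from h import *
st=read_state();print(toF(st['eef_pos']),st['force'],st['width'],st['gripper_force'])
t=np.mean([grab('top')['color'].mean(2) for _ in range(4)],0); d=grab('top')
for x in(50,55,60,76,84):
    ys=np.arange(-120,-95,1.5); uv=proj(d,[F(x,y,77) for y in ys]).astype(np.float32)
    print(x,cv2.remap(t.astype(np.float32),uv[:,0].copy(),uv[:,1].copy(),cv2.INTER_LINEAR).ravel().round().astype(int))
E
```

```text
[   1.94263405 -138.3569912   102.71443835] [ 2.38218184 10.46332792  4.25531825] 14.9794721798422 59.90776777267456
50 [182 180 178 179 167 147 124 121 121 124 131 136 139 139 139 139 140]
55 [180 180 180 176 167 145 129 121 120 127 145 154 154 140 138 138 138]
60 [180 180 179 177 164 146 126 121 121 124 138 155 158 151 138 138 138]
76 [139 126 115 109 106  92  75  76  76  73  72  71  69  84 100 113 123]
84 [161 160 160 154 132 113 102 105  95  79  73  70  69  88 108 129 135]
```

```bash
python3 -c "
from h import *
print(order.finish_job())"
```

```text
the job is handed in; nothing more can be done
None
```

I turned the turret one click clockwise, so the empty nest is under the guard. The guard slide is drawn about 48 mm and still held, with the pointer about 1 mm or less from the rider's fin by camera, and the job is handed in (no verdict was returned).

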